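# Lock the laboratory shaker for transit with drift and bolt

## Robot

A 6-joint arm with a two-finger parallel gripper is mounted at the origin on the work surface. World frame = base frame: x ahead of the robot, y to its left, z up, the work surface at z = 0. Lengths are in m, angles in rad, forces in N, time in s.
With the tool pointing down it reaches from about 0.375 to 0.9 m from the base axis. Payload 3.1 kg.
Tool frame: the origin (TCP) lies where the fingers leave the gripper's body, on its centre line; the fingertips stand 70 mm ahead of it and the grasp point (between the pads) lies 51 mm ahead of it; z points along the fingers, y is the line along which they close (so a half turn about z gives the same grasp; the last joint's range is limited). The gripper opens to 87 mm and grips with 3 to 60 N. Pads are 19 mm wide; open, the fingers measure 117 mm over their backs; the gripper's body (75 mm by 190 mm) begins 51 mm behind the grasp point.
Start: joints at [0.967, 0.527, 1.433, -0, 1.181, -0.178], TCP at [0.258, 0.569, 0.292] pointing down, gripper open.
Joint ranges: [-3.08, 3.08], [-0.75, 2.2], [0.22, 2.44], [-1.43, 4.57], [0, 2.65], [-2.85, 2.85]. Speed limits (rad/s): [2.79, 2.79, 3.14, 3.14, 3.14, 3.14].

## Interface

Orientations are given as a unit quaternion [x, y, z, w].
In Python, from rig import robot gives the robot as it stands.
- The arm moves only by the tool send_rows, never from a script. Its argument "deltas" is text: rows parted by semicolons, each of 7 numbers parted by spaces: the shift along the tool's x, y, z in mm, then the turn, a rotation vector about the tool's x, y, z in degrees, then the opening, from 0 (shut) to 1 (fully open). A call has 1 to 10 rows; each row shifts and turns the commanded pose from where the row before left it, along the tool's axes as they then stand; what a row does not reach is not made up. A row lasts 1/8 s, in which the tool goes at most 62.5 mm and 10.7 degrees, less where a joint would pass 70% of its speed; a pose out of reach is approached as far as the arm can. A call is refused whole if a number of a shift passes 62.5 or a number of a turn 10.7, either way. A call with a gripper value outside its range is refused whole. The fingers move at their own pace and stop on an object; "newtons" is the grip in N (left out, the last holds). Time passes only in rows, so rows that do not move let the fingers close. It gives the time, the measured TCP pose, the force, the opening and the grip force at its end, in the units of the state.
- robot.get_obs(): the state, without advancing time (a new reading comes with each control period).
- robot.camera(name): name is "scene" or "top" or "wrist"; returns a dict with "image" (420x560x3 uint8, red, green, blue), "depth" (420x560 float32, m along the optical axis (not along the pixel's ray), 0 where there is no reading), "fovy" (degrees; the focal length in pixels is half the picture's height over the tangent of half this angle, whatever the lens; pixels are square), "cx", "cy" (the principal point, pixels), "rvec" (rotation vector, rad) and "tvec" (3), from world to camera coordinates, as OpenCV has them. Camera axes: x right, y down, z forward; pixel columns grow to the right and rows downward; lengths in m; the calibration is good to about 2 mm. A picture is of the moment at which its call begins.
- robot.hand_in(): hands the job in; it is judged then, once.
Trained networks look in the newest picture that a camera, given by its name, has taken for a name from the list of things; names that differ only in an ending like _2 or _b are one class to them, and where a whole thing is asked for, a point or a joint stands for the part that bears it (a point fixed in the world has none). Each returns a list of dicts, best first, with "p" (0 to 1); they miss things now and then, are a little off and sometimes report something else, mostly with a low value. They report only what shows in the picture. A call takes as long as a camera call. They do not tell look-alikes from the thing itself.
- robot.find_in(camera, thing): "box" ([left, top, right, bottom] in pixels, round what is visible of it).
- robot.cut_out(camera, thing): "region" (420x560 bool, what is visible of it) and "box" ([left, top, right, bottom] in pixels, round what is visible of it).
The state is a dict: "time": time; "q": joint angles; "joint_velocities": joint speeds; "joint_torque": joint torques, N m; "position": TCP position; "tool_rot": TCP orientation; "ft_force": force on the tool from outside, world axes, zero at the start; "moment": the same for the moment, N m; "grip_width": finger opening in m; "grip_force": force on a finger pad.
Only numpy, scipy, OpenCV 4.12 (cv2) and the standard library are available. Lean on these libraries where they do the work, as an engineer would, in place of code of your own. Each camera call takes 0.05 s, during which the arm holds its last target. There are 200 camera calls.

## Task

The shaker is about to be carried to the cold room, so its sliding platform must be locked. Push the tapered steel drift fully home through the hole in the platform into the hole in the base below to lever the two holes into line, then pull it out and stand it back in any socket of the grey tool stand. Put the knobbed locking bolt fully home through both holes in its place, and leave it there.

Things in the scene. Friction and masses are not known exactly. Their poses are not given: they have to be found in the camera images.
- drift: Bare steel tapered drift, 0.35 kg, standing tip down in a stand socket. Origin: centre of its tip; z up its axis. 6 mm diameter at the tip, widening evenly to 31 mm at 55 mm up, straight to 75 mm, collar 44 mm wide at 75-81 mm, plain steel handle 28 mm wide at 81-140 mm (grip). Home: collar on platform, tip 62 mm below lower_hole. In the stand: tip 10 mm above the bench.
- bolt: Locking bolt, 0.15 kg, tip down in another socket. Origin: centre of its tip; z up its axis. Steel shank 23 mm wide, 60 mm long, tip chamfered to 18 mm; flange 48 mm wide at 60-66 mm; black fluted cylindrical knob 36 mm wide at 66-102 mm (grip). Home: flange on platform, tip 47 mm below lower_hole. In the stand: tip 25 mm above the bench. (The pin with a ball on top is not needed.)
- lower_hole (a point): Centre of the mouth of the round blind hole in the fixed white shaker base (240 x 240 mm), 82 mm above the bench; hole 34 mm in diameter, 72 mm deep. z up; y is the platform's sliding direction. The hole is near the middle of the edge that faces the robot, under the platform's hole.
- upper_hole (a point): Centre, at the top face, of the round 34 mm through hole in the grey platform (10 mm thick, top 95 mm above the bench). The platform slides only along lower_hole's y, 20 mm each way from in line, and stays where left (3 N friction). It starts 13-17 mm off to +y. A clear gel tray, top 130 mm above the bench, is clamped on it 65 mm to the +x side of the hole.
- stand: Grey tool stand fixed to the bench, 64 x 235 x 85 mm high. Origin: centre of its underside; x across, y along. Three round sockets 34 mm in diameter, 80 mm deep, at y = -75, 0 and +75 mm on its centre line, hold the drift, the bolt and a ball-headed pin (its top the tallest but the drift, 145 mm above the bench), in any order.
There are look-alikes about, which are no part of the job. Leave any orange, red or yellow look-alike of the drift alone.

How it is judged:
By the outcome, as a careful person would: the job done as asked, in the order asked, and still so for the second after the job is handed in, with the robot touching nothing.
It also fails if it takes over 72 s, if anything falls off the work surface, if the arm or the gripper's body presses on something with over 40 N, if the wrist force passes 120 N, or if a joint passes its speed limit or range.

## Working session

There is one attempt and no reset: what is moved stays moved. The work goes in short steps, Python scripts to look and compute and a tool call to move; the robot and the scene stay as the last step left them, time stands still between calls to the robot, and variables do not carry over. Pictures are saved under pics/ and viewed, at most 10 in all, crops included, and the job is handed in when it is done.

Besides the shell and the picture viewer there is one more tool, called after ">>>" as name(argument=value, ...), one argument or row to a line, values as JSON. send_rows: Moves the arm, as the interface text tells. Its arguments: {"type":"object","properties":{"deltas":{"type":"string"},"newtons":{"type":"number"}},"required":["deltas"]}

```bash
mkdir -p pics
cat > h.py <<'E'
import numpy as np, cv2
from scipy.spatial.transform import Rotation as R
from rig import robot
def cloud(c):
    h,w=c["depth"].shape; f=h/2/np.tan(np.radians(c["fovy"])/2)
    u,v=np.meshgrid(np.arange(w),np.arange(h)); d=c["depth"]
    P=np.stack([(u-c["cx"])/f*d,(v-c["cy"])/f*d,d],-1)
    M=cv2.Rodrigues(np.array(c["rvec"],float))[0]
    W=(P-np.array(c["tvec"]).ravel())@M
    W[d==0]=np.nan
    return W
def save(n,im): cv2.imwrite(f"pics/{n}.png",cv2.cvtColor(im,cv2.COLOR_RGB2BGR))
E
python3 - <<'E'
from h import *
o=robot.get_obs(); print({k:np.round(v,3) for k,v in o.items()})
for n in ["scene","top"]:
    c=robot.camera(n); save(n,c["image"]); W=cloud(c); np.save(n,W)
    print(n, c["fovy"], np.round(c["tvec"],3).ravel())
    for t in ["drift","bolt","stand","upper_hole","lower_hole"]:
        try:
            for r in robot.cut_out(n,t)[:4]:
                p=W[r["region"]]; p=p[~np.isnan(p[:,0])]
                print(t,round(r["p"],2),np.round(r["box"]),np.round(np.median(p,0),3),"top",np.round(np.median(p[p[:,2]>np.percentile(p[:,2],98)-.006],0),3))
        except Exception as e: print(t,e)
E
```

```text
{'time': np.float64(0.0), 'q': array([ 0.967,  0.529,  1.434, -0.   ,  1.181, -0.179]), 'joint_velocities': array([-0.   ,  0.002, -0.001, -0.   ,  0.   ,  0.001]), 'joint_torque': array([ -0.   , -44.004, -17.66 ,   0.063,   0.058,  -0.   ]), 'position': array([0.258, 0.569, 0.291]), 'tool_rot': array([ 0.211,  0.977, -0.001, -0.   ]), 'ft_force': array([0.375, 0.218, 0.264]), 'moment': array([-0.055,  0.025, -0.027]), 'grip_force': np.float64(0.0), 'grip_width': np.float64(0.087)}
scene 49.651180554477406 [-0.435 -0.127  1.179]
drift 0.8 [137. 237. 176. 296.] [ 0.417 -0.274  0.087] top [ 0.405 -0.272  0.137]
drift 0.8 [187. 207. 213. 265.] [ 0.434 -0.177  0.084] top [ 0.433 -0.167  0.137]
drift 0.79 [219. 240. 244. 278.] [ 0.541 -0.227  0.115] top [ 0.536 -0.221  0.149]
drift 0.74 [216. 174. 236. 229.] [ 0.425 -0.076  0.086] top [ 0.422 -0.065  0.137]
bolt 0.78 [199. 281. 229. 322.] [ 0.552 -0.301  0.112] top [ 0.546 -0.295  0.126]
stand 0.96 [185. 226. 275. 360.] [ 0.559 -0.26   0.074] top [ 0.55  -0.246  0.084]
upper_hole 0.95 [293. 118. 418. 200.] [0.616 0.165 0.096] top [0.647 
[... 265 characters left out ...]
0.283  0.035] top [ 0.355 -0.278  0.041]
drift 0.69 [271. 226. 328. 276.] [ 0.468 -0.099  0.034] top [ 0.453 -0.118  0.04 ]
drift 0.61 [335. 154. 404. 179.] [ 0.642 -0.239  0.034] top [ 0.642 -0.266  0.041]
bolt 0.94 [388. 192. 416. 220.] [ 0.543 -0.284  0.12 ] top [ 0.547 -0.29   0.127]
stand 0.59 [297. 190. 426. 240.] [ 0.524 -0.197  0.085] top [ 0.53  -0.198  0.085]
stand 0.51 [ 71. 104. 219. 256.] [0.599 0.192 0.097] top [0.646 0.21  0.129]
upper_hole 0.75 [297. 190. 426. 242.] [ 0.526 -0.199  0.085] top [ 0.532 -0.2    0.085]
upper_hole 0.74 [ 73. 102. 222. 253.] [0.599 0.192 0.097] top [0.649 0.212 0.129]
lower_hole 0.83 [ 70. 102. 233. 255.] [0.595 0.18  0.096] top [0.643 0.213 0.129]
```

```bash
python3 -c "
import cv2,numpy as np
a=cv2.imread('pics/scene.png');b=cv2.imread('pics/top.png')
cv2.imwrite('pics/ab.png',cv2.resize(np.vstack([a,b]),(400,600))) if 0 else None"
```

```text
(no output)
```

View pics/scene.png

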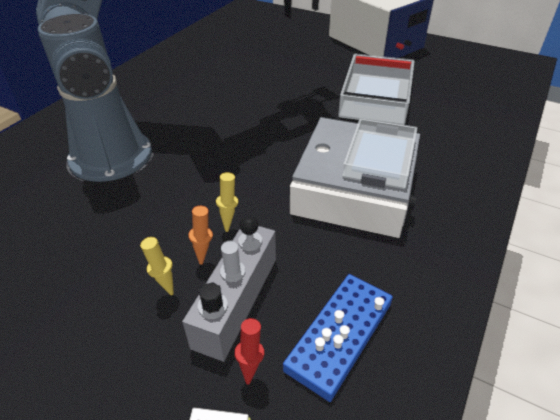

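View pics/top.png

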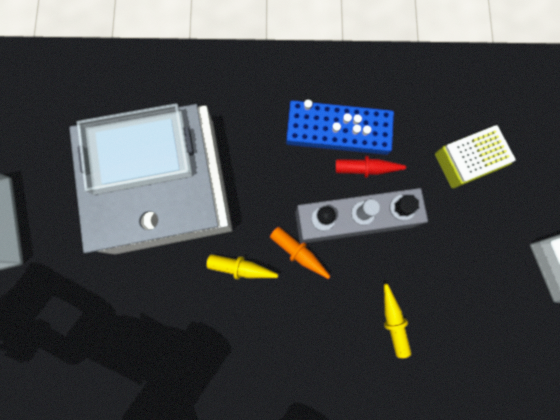

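Run:
```python
from h import *
W=np.load("top.npy")
def pts(b,z0,z1):
    p=W[b[1]:b[3],b[0]:b[2]].reshape(-1,3); return p[(p[:,2]>z0)&(p[:,2]<z1)]
def rect(p): 
    r=cv2.minAreaRect((p[:,:2]*1000).astype(np.float32)); print(np.round(r[0],1),np.round(r[1],1),round(r[2],1))
rect(pts((290,180,435,250),.078,.092)); 
p=pts((60,95,240,262),.088,.1);rect(p)
for b,z in (((355,195,385,225),(.14,.156)),((385,190,420,225),(.12,.133)),((308,200,340,232),(.125,.15))):
    q=pts(b,*z); print(len(q),np.round(q.mean(0),4), np.round((q.min(0)+q.max(0))/2,4))
# hole: below-platform points
q=pts((135,205,165,235),-.05,.089); print("hole",len(q),np.round((q.min(0)+q.max(0))/2,4),np.round(np.ptp(q,axis=0),3))
print(np.round(W[220,130:170,2],3)); print(np.round(W[205:238,149,2],3))
print(np.round(W[220,149],3))
```

```text
[ 536.3 -216.6] [ 64.4 235.8] 8.3
[604.4 192.2] [241.4 241. ] 11.4
228 [ 0.5352 -0.2152  0.1494] [ 0.5356 -0.2155  0.1467]
318 [ 0.5464 -0.2894  0.1266] [ 0.5467 -0.2899  0.1251]
300 [ 0.5236 -0.1406  0.1391] [ 0.5251 -0.1416  0.1366]
hole 255 [0.522  0.1814 0.0635] [0.032 0.023 0.05 ]
[0.094 0.095 0.094 0.094 0.097 0.093 0.096 0.096 0.093 0.092 0.085 0.081
 0.08  0.08  0.083 0.082 0.083 0.082 0.081 0.081 0.081 0.074 0.068 0.061
 0.056 0.051 0.045 0.04  0.097 0.096 0.095 0.094 0.095 0.097 0.095 0.093
 0.093 0.096 0.094 0.096]
[0.094 0.097 0.093 0.095 0.094 0.095 0.087 0.081 0.08  0.083 0.082 0.081
 0.084 0.081 0.08  0.081 0.08  0.082 0.082 0.082 0.081 0.081 0.082 0.08
 0.094 0.094 0.094 0.096 0.096 0.095 0.094 0.095 0.095]
[0.522 0.178 0.081]
```

```bash
cat > plan.py <<'E'
# usage: plan.py "x y z heading n; ..."  -> rows (tool y heading in deg, tool down)
import sys
from h import *
o=robot.get_obs(); p=np.array(o["position"])*1000; Q=R.from_quat(o["tool_rot"])
ya=Q.as_matrix()[:,1]; hd=np.degrees(np.arctan2(ya[1],ya[0]))
print(np.round(p,1),round(hd,1),"tilt",np.round(np.degrees(Q.as_matrix()[:2,2]),2))
for w in sys.argv[1].split(";"):
    x,y,z,h,n=map(float,w.split()); n=int(n); dh=(h-hd+90)%180-90
    d=(np.array([x,y,z])-p)/n; out=[]
    for i in range(n):
        a=np.radians(hd+dh*i/n); Y=np.array([np.cos(a),np.sin(a),0]); Z=np.array([0,0,-1]); X=np.cross(Y,Z)
        out.append("%.1f %.1f %.1f 0 0 %.1f"%(d@X,d@Y,-d[2],-dh/n))
    print("; ".join(out)); p=np.array([x,y,z]); hd+=dh
E
python3 plan.py "480 170 320 35 9"
```

```text
[258.1 569.2 292.3] 65.6 tilt [ 0. -0.]
-40.8 -30.2 -3.1 0 0 3.4; -42.5 -27.7 -3.1 0 0 3.4; -44.1 -25.2 -3.1 0 0 3.4; -45.5 -22.5 -3.1 0 0 3.4; -46.7 -19.8 -3.1 0 0 3.4; -47.8 -17.0 -3.1 0 0 3.4; -48.7 -14.1 -3.1 0 0 3.4; -49.5 -11.2 -3.1 0 0 3.4; -50.1 -8.2 -3.1 0 0 3.4
```

>>> send_rows(
  deltas="-41 -30 -3 0 0 3.4 1; -42.5 -27.5 -3 0 0 3.4 1; -44 -25 -3 0 0 3.4 1; -45.5 -22.5 -3 0 0 3.4 1; -46.5 -20 -3 0 0 3.4 1; -48 -17 -3 0 0 3.4 1; -48.5 -14 -3 0 0 3.4 1; -49.5 -11 -3 0 0 3.4 1; -50 -8 -3 0 0 3.4 1; 0 0 0 0 0 0 1",
)

```text
time: 1.85
position: [0.4827, 0.1682, 0.3198]
tool_rot: [0.464, 0.886, 0.0, 0.001]
ft_force: [-0.2, -0.0, -0.4]
grip_width: 0.0871
grip_force: 0.0
```

```bash
python3 - <<'E'
from h import *
c=robot.camera("wrist"); save("w1",c["image"]); W=cloud(c); np.save("w1",W)
M=cv2.Rodrigues(np.array(c["rvec"],float))[0]; print("cam",np.round(-M.T@np.array(c["tvec"]).ravel(),3))
for t in ("upper_hole","lower_hole"): print([(round(r["p"],2),np.round(r["box"])) for r in robot.find_in("wrist",t)])
E
python3 plan.py "535.4 -215.3 260 8.5 10"
```

```text
cam [0.44  0.228 0.412]
[(0.79, array([246.,  73., 558., 335.]))]
[(0.97, array([242.,  74., 558., 335.]))]
[479.8 171.3 319.1] 35.0 tilt [-0.06  0.03]
-34.9 -17.6 5.9 0 0 2.7; -35.6 -16.0 5.9 0 0 2.7; -36.3 -14.3 5.9 0 0 2.7; -37.0 -12.6 5.9 0 0 2.7; -37.5 -10.9 5.9 0 0 2.7; -38.0 -9.2 5.9 0 0 2.7; -38.4 -7.4 5.9 0 0 2.7; -38.7 -5.6 5.9 0 0 2.7; -38.9 -3.8 5.9 0 0 2.7; -39.0 -2.0 5.9 0 0 2.7
```

View pics/w1.png

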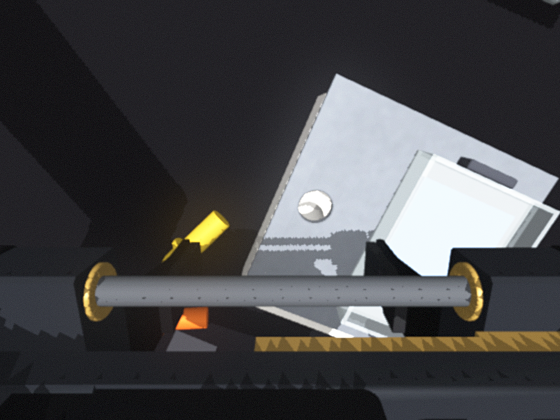

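Run:
```python
from h import *
W=np.load("w1.npy"); 
sub=(slice(170,240),slice(275,355)); Z=W[sub][...,2]
m=((Z<.0895)).astype(np.uint8); n,l,s,cc=cv2.connectedComponentsWithStats(m); print(s)
k=1+np.argmax(s[1:,4]); ct=max(cv2.findContours((l==k).astype(np.uint8),0,1)[0],key=len)
ct=cv2.dilate((l==k).astype(np.uint8),np.ones((3,3)))-(l==k)
P=W[sub][ct>0]; P=P[(abs(P[:,2]-.095)<.004)]
from scipy.optimize import least_squares
f=lambda P:least_squares(lambda q:np.hypot(P[:,0]-q[0],P[:,1]-q[1])-q[2],[*P.mean(0)[:2],.017],loss="soft_l1",f_scale=.0005).x
print("upper",len(P),np.round(f(P),4))
# lower: face vs deep boundary
face=((abs(Z-.082)<.003)&(l==k)); deep=(Z<.075)&(l==k); print(face.sum(),deep.sum())
b=cv2.dilate(deep.astype(np.uint8),np.ones((5,5)))*face
L=W[sub][b>0]; print("lower pts",len(L),np.round(L[:40:3],4).tolist())
x=np.array([np.cos(np.radians(11.4)),np.sin(np.radians(11.4))]);y=np.array([-x[1],x[0]])
u=f(P)[:2]
r=least_squares(lambda q:np.hypot(*(L[:,:2]-(u-q[0]*y)).T)-.017,[.015],loss="soft_l1",f_scale=.0005);print(r.x,r.cost,np.round(u-r.x[0]*y,4))
r=least_squares(lambda q:np.hypot(*(L[:,:2]-q).T)-.017,u-.015*y,loss="soft_l1",f_scale=.0005);print(np.round(r.x,4))
allp=W[(abs(W[...,2]-.095)<.003)]; 
T=np.load("top.npy")[95:262,60:245].reshape(-1,3);
for nm,a in (("plat",T[abs(T[:,2]-.095)<.004]),("base",T[abs(T[:,2]-.081)<.0035])):
    a=a[:,:2]-u; Y=a@y; print(nm,len(a),np.round(np.percentile(Y,[0,.5,99.5,100]),4),np.round(np.percentile(a@x,[0.5,99.5]),4))
```

```text
[[   0    0   80   70 4430]
 [   0    0   18   40  373]
 [  24   21   33   30  797]]
upper 115 [0.5182 0.1726 0.0172]
401 343
lower pts 83 [[0.5054, 0.1677, 0.0829], [0.5081, 0.1693, 0.0821], [0.5108, 0.171, 0.0815], [0.513, 0.173, 0.0829], [0.5157, 0.1747, 0.0822], [0.506, 0.1669, 0.0831], [0.5088, 0.1684, 0.0816], [0.5114, 0.1701, 0.0814], [0.5139, 0.172, 0.0819], [0.5163, 0.1738, 0.0823], [0.519, 0.1755, 0.0817], [0.5061, 0.1652, 0.0815], [0.5169, 0.173, 0.0826], [0.5195, 0.1747, 0.0822]]
[0.01506418] 1.61097468023699e-05 [0.5212 0.1578]
[0.5213 0.1579]
plat 9222 [-0.1182 -0.1175  0.1215  0.1227] [-0.0319  0.2038]
base 1320 [-0.1342 -0.134   0.0883  0.1044] [-0.0322  0.2064]
```

>>> send_rows(
  deltas="-35 -17.5 6 0 0 2.7 1; -35.5 -16 6 0 0 2.7 1; -36.5 -14.5 6 0 0 2.7 1; -37 -12.5 6 0 0 2.6 1; -37.5 -11 6 0 0 2.6 1; -38 -9 6 0 0 2.6 1; -38.5 -7.5 6 0 0 2.6 1; -38.5 -5.5 6 0 0 2.6 1; -39 -4 6 0 0 2.7 1; -39 -2 6 0 0 2.7 1",
)

```text
time: 3.25
position: [0.5365, -0.2151, 0.259]
tool_rot: [0.652, 0.758, 0.0, -0.0]
ft_force: [-0.0, -0.6, -0.0]
grip_width: 0.0872
grip_force: 0.0
```

>>> send_rows(
  deltas="0 0 0 0 0 0 1; 0 0 0 0 0 0 1",
)

```text
time: 3.5
position: [0.5359, -0.2142, 0.259]
tool_rot: [0.652, 0.758, 0.0, -0.001]
ft_force: [-0.2, 0.3, -0.7]
grip_width: 0.087
grip_force: 0.0
```

```bash
python3 plan.py "535.4 -215.3 172 8.5 4"
python3 - <<'E'
from h import *
c=robot.camera("wrist"); save("w2",c["image"]);W=cloud(c)
for r in robot.cut_out("wrist","drift")[:3]:
    p=W[r["region"]]; p=p[abs(p[:,2]-.15)<.004]; print(round(r["p"],2),np.round(r["box"]),len(p), len(p) and np.round((p.min(0)+p.max(0))/2,4))
E
```

```text
[ 535.9 -214.2  259. ] 8.6 tilt [-0.07  0.08]
-0.3 -0.2 21.7 0 0 0.0; -0.3 -0.2 21.7 0 0 0.0; -0.3 -0.2 21.7 0 0 0.0; -0.3 -0.2 21.7 0 0 0.0
0.92 [ 12. 208. 143. 246.] 0 0
0.84 [257. 186. 306. 260.] 1384 [ 0.534  -0.2189  0.1491]
0.72 [141.   1. 290.  83.] 0 0
```

Run:
```python
from h import *
from scipy.optimize import least_squares
f=lambda P,r:least_squares(lambda q:np.hypot(P[:,0]-q[0],P[:,1]-q[1])-r,P.mean(0)[:2],loss="soft_l1",f_scale=.0005).x
def hole(W,sub):
    Z=W[sub][...,2]; m=(Z<.0895).astype(np.uint8); n,l,s,cc=cv2.connectedComponentsWithStats(m)
    c=np.array(Z.shape)//2; k=l[c[0],c[1]]; m=(l==k).astype(np.uint8); r=cv2.dilate(m,np.ones((3,3)))-m
    P=W[sub][r>0]; P=P[abs(P[:,2]-.095)<.004]; return len(P),np.round(f(P,.0172),4)
print(hole(np.load("top.npy"),np.s_[204:236,133:165]))
S=np.load("scene.npy"); print(hole(S,np.s_[138:158,310:336]))
p=S[235:262,215:245].reshape(-1,3); p=p[abs(p[:,2]-.15)<.002]; print(len(p),np.round((p.min(0)+p.max(0))/2,4),np.round(np.ptp(p,axis=0),3))
p=S[280:310,195:228].reshape(-1,3); p=p[abs(p[:,2]-.127)<.002]; print(len(p),np.round((p.min(0)+p.max(0))/2,4),np.round(np.ptp(p,axis=0),3))
```

```text
(70, array([0.5205, 0.1745]))
(40, array([0.5192, 0.1708]))
143 [ 0.5344 -0.2198  0.1496] [0.027 0.027 0.003]
242 [ 0.5453 -0.2939  0.1269] [0.033 0.034 0.004]
```

View pics/w2.png

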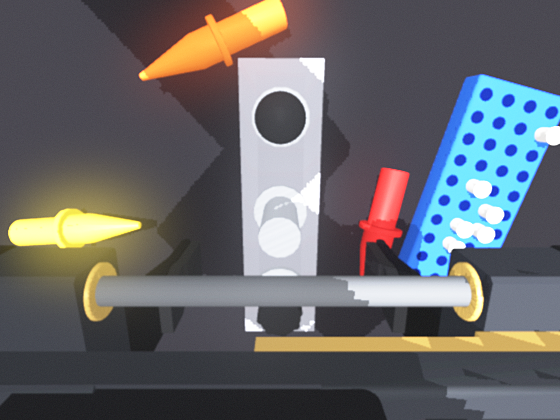

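```bash
python3 plan.py "534.7 -218 172 8.5 4"
```

```text
[ 535.9 -214.1  259.3] 8.6 tilt [-0.04  0.05]
-0.9 -0.4 21.8 0 0 0.0; -0.9 -0.4 21.8 0 0 0.0; -0.9 -0.4 21.8 0 0 0.0; -0.9 -0.4 21.8 0 0 0.0
```

>>> send_rows(
  deltas="-0.9 -0.4 22 0 0 0 1; -0.9 -0.4 22 0 0 0 1; -0.9 -0.4 22 0 0 0 1; -0.9 -0.4 21.5 0 0 0 1; 0 0 0 0 0 0 0; 0 0 0 0 0 0 0; 0 0 0 0 0 0 0; 0 0 0 0 0 0 0; 0 0 0 0 0 0 0; 0 0 0 0 0 0 0",
  newtons=50,
)

```text
time: 4.85
position: [0.535, -0.2199, 0.1719]
tool_rot: [0.653, 0.758, 0.0, 0.0]
ft_force: [-0.3, 0.3, 0.3]
grip_width: 0.0349
grip_force: 0.0
```

```bash
python3 - <<'E'
from h import *
print({k:np.round(v,3) for k,v in robot.get_obs().items() if k in("ft_force","moment","grip_width")})
E
python3 plan.py "534.7 -218 290 8.5 3; 523 165 240 101.4 9"
```

```text
{'ft_force': array([-0.26 ,  0.305,  0.267]), 'moment': array([-0.004,  0.08 ,  0.007]), 'grip_width': np.float64(0.035)}
[ 535.  -219.9  171.9] 8.5 tilt [ 0.01 -0.01]
0.7 -0.0 -39.4 0 0 -0.0; 0.7 -0.0 -39.4 0 0 -0.0; 0.7 -0.0 -39.4 0 0 -0.0
42.3 5.0 5.6 0 0 9.7; 42.5 -2.2 5.6 0 0 9.7; 41.5 -9.3 5.6 0 0 9.7; 39.4 -16.1 5.6 0 0 9.7; 36.1 -22.5 5.6 0 0 9.7; 31.8 -28.3 5.6 0 0 9.7; 26.6 -33.2 5.6 0 0 9.7; 20.6 -37.2 5.6 0 0 9.7; 14.1 -40.2 5.6 0 0 9.7
```

>>> send_rows(
  deltas="0 0 0 0 0 0 0; 0 0 0 0 0 0 0; 0 0 0 0 0 0 0; 0 0 -10 0 0 0 0; 0 0 -30 0 0 0 0; 0 0 -40 0 0 0 0; 0 0 -45 0 0 0 0; 0 0 0 0 0 0 0",
  newtons=55,
)

```text
time: 5.85
position: [0.5368, -0.2208, 0.3005]
tool_rot: [0.653, 0.758, 0.001, 0.005]
ft_force: [-0.2, -0.6, -3.8]
grip_width: 0.0263
grip_force: 55.0
```

```bash
python3 plan.py "523 165 255 98 10"
python3 - <<'E'
from h import *
c=robot.camera("wrist"); save("w3",c["image"]);np.save("w3",cloud(c));robot.camera("scene")
o=robot.get_obs();print(np.round(o["ft_force"],2),np.round(o["moment"],3))
for r in robot.cut_out("wrist","drift")[:3]: print(round(r["p"],2),np.round(r["box"]))
E
```

```text
[ 536.8 -220.8  300.5] 8.5 tilt [ 0.45 -0.28]
38.4 4.3 4.6 0 0 -8.9; 37.2 10.3 4.6 0 0 -8.9; 35.2 15.9 4.6 0 0 -8.9; 32.3 21.2 4.6 0 0 -8.9; 28.6 26.0 4.6 0 0 -8.9; 24.2 30.1 4.6 0 0 -8.9; 19.2 33.5 4.6 0 0 -8.9; 13.8 36.1 4.6 0 0 -8.9; 8.0 37.8 4.6 0 0 -8.9; 2.0 38.5 4.6 0 0 -8.9
[-0.55 -0.17 -4.63] [-0.077  0.071 -0.014]
0.96 [ 35. 193. 152. 229.]
0.94 [351. 153. 393. 248.]
0.7 [155.   3. 288.  76.]
```

View pics/w3.png

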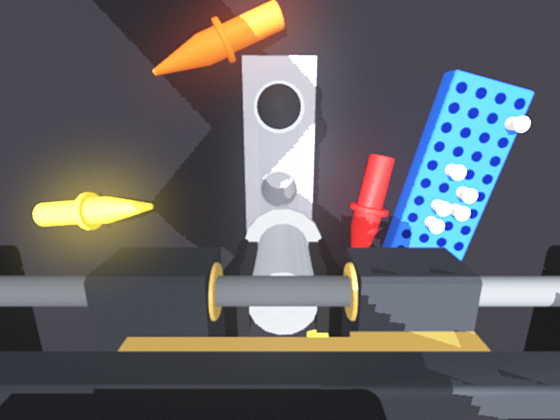

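Run:
```python
from h import *
for n in("scene","top"):
    c=robot.camera(n); W=cloud(c)
    for r in robot.cut_out(n,"drift")[:6]:
        p=W[r["region"]]; p=p[~np.isnan(p[:,0])]; q=p[(np.hypot(p[:,0]-.536,p[:,1]+.22)<.04)&(p[:,2]>.12)]
        if len(q)<20: continue
        print(n,round(r["p"],2),np.round(r["box"]),len(q))
        for a in np.arange(.12,.28,.01):
            s=q[abs(q[:,2]-a)<.005]
            if len(s)>3: print(round(a,3),len(s),np.round(np.median(s,0),4),np.round(np.ptp(s,axis=0),3))
        save("s_"+n,cv2.resize(c["image"][max(0,int(r["box"][1])-30):int(r["box"][3])+30,max(0,int(r["box"][0])-30):int(r["box"][2])+30],None,fx=4,fy=4))
        v,u=np.where(r["region"]); print("tip px",u[v==v.max()].mean(),v.max())
W=np.load("w3.npy"); s=W[210:245,245:322].reshape(-1,3); s=s[(s[:,2]>.17)&(s[:,2]<.24)]; print(len(s),np.round(np.percentile(s,[5,50,95],axis=0),4))
```

```text
scene 0.91 [212. 190. 236. 249.] 884
0.14 7 [ 0.536  -0.2217  0.1428] [0.004 0.005 0.006]
0.15 17 [ 0.5374 -0.2232  0.1502] [0.007 0.007 0.009]
0.16 29 [ 0.5392 -0.2248  0.1607] [0.013 0.011 0.009]
0.17 36 [ 0.5397 -0.2275  0.1702] [0.015 0.013 0.009]
0.18 41 [ 0.5418 -0.2285  0.1804] [0.018 0.017 0.009]
0.19 83 [ 0.5437 -0.2289  0.1907] [0.026 0.024 0.01 ]
0.2 37 [ 0.5429 -0.2303  0.1969] [0.018 0.019 0.006]
0.21 225 [ 0.5422 -0.2308  0.2129] [0.042 0.036 0.008]
0.22 66 [ 0.5391 -0.2297  0.2197] [0.032 0.011 0.01 ]
0.23 77 [ 0.5401 -0.2295  0.2294] [0.036 0.012 0.01 ]
0.24 67 [ 0.5393 -0.23    0.2396] [0.029 0.009 0.01 ]
0.25 68 [ 0.5389 -0.23    0.2507] [0.03  0.01  0.009]
0.26 65 [ 0.5384 -0.2303  0.2604] [0.022 0.008 0.01 ]
0.27 66 [ 0.5317 -0.2298  0.2711] [0.022 0.011 0.009]
tip px 229.0 252
1988 [[ 0.5187 -0.2157  0.2186]
 [ 0.5347 -0.2073  0.2204]
 [ 0.5532 -0.2005  0.2369]]
```

```bash
python3 plan.py "535.5 -219 335 8.5 1; 521 165.2 300 98 10"; python3 -c "
from h import *
c=robot.camera('scene');M=cv2.Rodrigues(np.array(c['rvec'],float))[0]; print(np.round(-M.T@np.array(c['tvec']).ravel(),3))"
```

```text
[ 534.3 -219.4  294.9] 8.5 tilt [-0.18  0.12]
0.2 1.3 -40.1 0 0 -0.0
38.2 4.2 3.5 0 0 -8.9; 37.1 10.1 3.5 0 0 -8.9; 35.1 15.8 3.5 0 0 -8.9; 32.2 21.0 3.5 0 0 -8.9; 28.5 25.8 3.5 0 0 -8.9; 24.1 29.9 3.5 0 0 -8.9; 19.2 33.3 3.5 0 0 -8.9; 13.8 35.9 3.5 0 0 -8.9; 8.0 37.6 3.5 0 0 -8.9; 2.1 38.4 3.5 0 0 -8.9
[ 0.854 -0.605  0.708]
```

>>> send_rows(
  deltas="0 1 -40 0 0 0 0; 38 4 3.5 0 0 -9 0; 37 10 3.5 0 0 -9 0; 35 16 3.5 0 0 -9 0; 32 21 3.5 0 0 -9 0; 28.5 26 3.5 0 0 -9 0; 24 30 3.5 0 0 -9 0; 19 33.5 3.5 0 0 -9 0; 14 36 3.5 0 0 -8.7 0; 8 37.5 3.5 0 0 -8.7 0",
)

```text
time: 7.5
position: [0.522, 0.127, 0.3045]
tool_rot: [0.007, 1.0, -0.0, -0.0]
ft_force: [0.2, 0.5, -3.0]
grip_width: 0.0264
grip_force: 55.0
```

>>> send_rows(
  deltas="2 38.5 3.5 0 0 -8.7 0; 0 0 0 0 0 0 0; 0 0 0 0 0 0 0",
)

```text
time: 7.88
position: [0.5209, 0.1641, 0.3013]
tool_rot: [-0.066, 0.998, -0.0, -0.0]
ft_force: [-0.0, 0.6, -3.4]
grip_width: 0.0264
grip_force: 55.0
```

```bash
python3 plan.py "521 165.2 270 98 2"
python3 - <<'E'
from h import *
from scipy.optimize import least_squares
o=robot.get_obs();t=np.array(o["position"]);print(np.round(o["ft_force"],1),np.round(o["moment"],3))
for n in("scene","top"):
    c=robot.camera(n); W=cloud(c); M=cv2.Rodrigues(np.array(c["rvec"],float))[0]; cam=-M.T@np.array(c["tvec"]).ravel()
    q=W.reshape(-1,3); q=q[(np.hypot(q[:,0]-t[0],q[:,1]-t[1])<.03)&(q[:,2]>.105)&(q[:,2]<t[2]-.156+.072)]
    if len(q)<30: print(n,len(q)); continue
    # fit cone axis: tip (x,y,z), tilt
    def res(s):
        h=q[:,2]-s[2]; r=np.interp(h,[0,.055,.075],[.003,.0155,.0155]); return np.hypot(q[:,0]-s[0]-s[3]*h,q[:,1]-s[1]-s[4]*h)-r
    s=least_squares(res,[t[0],t[1],t[2]-.158,0,0],loss="soft_l1",f_scale=.001); print(n,len(q),np.round(s.x,4),s.cost)
    save("a_"+n,c["image"])
E
```

```text
[520.9 164.1 301.3] 97.6 tilt [-0.05 -0.04]
-0.1 0.5 15.6 0 0 -0.2; -0.1 0.5 15.6 0 0 -0.2
[-0.   0.6 -3.4] [ 0.053 -0.032  0.001]
scene 275 [ 0.5178  0.1626  0.1393  0.0112 -0.0124] 0.00024062552761099272
top 42 [ 0.5188  0.1601  0.1616 -0.0328 -0.0028] 1.7852849682733706e-05
```

>>> send_rows(
  deltas="-2 1 16 0 0 0 0; 0 0 16 0 0 0 0; 0 0 10 0 0 0 0; 0 0 8 0 0 0 0; 0 0 0 0 0 0 0; 0 0 0 0 0 0 0",
)

```text
time: 8.72
position: [0.5232, 0.1656, 0.2521]
tool_rot: [-0.066, 0.998, 0.0, 0.0]
ft_force: [0.5, 0.4, -4.1]
grip_width: 0.0267
grip_force: 55.0
```

Run:
```python
from h import *
o=robot.get_obs();print(np.round(o["position"],4),np.round(o["ft_force"],1))
c=robot.camera("scene"); a=c["image"][100:200,270:400]; b=robot.camera("wrist")["image"][100:340,120:480]
save("c1",np.vstack([cv2.resize(a,(480,369),interpolation=3),cv2.resize(b,(346,231)) if 0 else cv2.copyMakeBorder(cv2.resize(b,(340,227)),0,0,0,140,0)]))
```

```text
[0.5232 0.1656 0.2521] [ 0.5  0.4 -4.1]
```

View pics/c1.png

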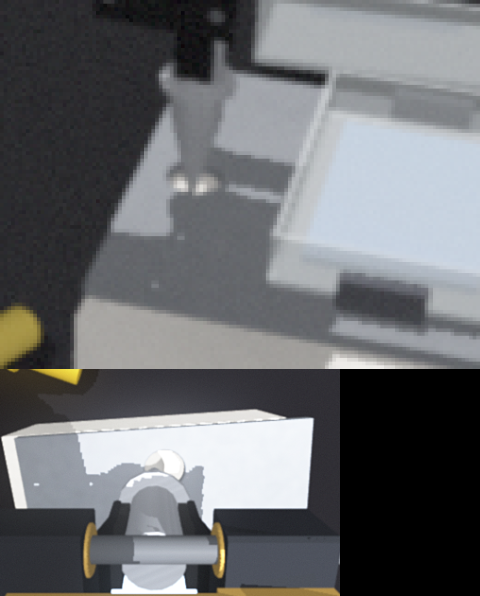

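>>> send_rows(
  deltas="0 0 8 0 0 0 0; 0 0 8 0 0 0 0; 0 0 8 0 0 0 0; 0 -0.5 6 0 0 0 0; 0 -0.5 0 0 0 0 0; 0 0 0 0 0 0 0",
)

```text
time: 9.57
position: [0.5227, 0.1648, 0.2215]
tool_rot: [-0.066, 0.998, 0.0, -0.001]
ft_force: [-1.5, 3.1, -5.0]
grip_width: 0.0268
grip_force: 55.0
```

>>> send_rows(
  deltas="0 -1 4 0 0 0 0; 0 -0.5 4 0 0 0 0; 0 -1 4 0 0 0 0; 0 -0.5 4 0 0 0 0; 0 0 0 0 0 0 0; 0 0 0 0 0 0 0",
)

```text
time: 10.32
position: [0.5233, 0.1614, 0.2054]
tool_rot: [-0.066, 0.998, -0.0, -0.0]
ft_force: [-0.3, 2.3, -4.7]
grip_width: 0.0269
grip_force: 55.0
```

>>> send_rows(
  deltas="0 -0.8 4 0 0 0 0; 0 -0.8 4 0 0 0 0; 0 -0.8 3 0 0 0 0; 0 -0.8 3 0 0 0 0; 0 0 0 0 0 0 0; 0 0 0 0 0 0 0",
)

```text
time: 11.08
position: [0.5239, 0.1583, 0.1915]
tool_rot: [-0.066, 0.998, -0.0, -0.0]
ft_force: [-0.1, 1.8, -4.9]
grip_width: 0.0261
grip_force: 55.0
```

Run:
```python
from h import *
o=robot.get_obs();t=np.array(o["position"]);print(np.round(t,4),np.round(o["ft_force"],1),np.round(o["moment"],3))
```

```text
[0.5239 0.1583 0.1915] [-0.1  1.8 -4.9] [ 0.565 -0.08  -0.018]
```

>>> send_rows(
  deltas="0 -0.6 3 0 0 0 0; 0 -0.6 3 0 0 0 0; 0 0 2 0 0 0 0; 0 0 1.5 0 0 0 0; 0 0 0 0 0 0 0; 0 0 0 0 0 0 0",
)

```text
time: 11.82
position: [0.5241, 0.1572, 0.1823]
tool_rot: [-0.066, 0.998, -0.0, 0.0]
ft_force: [0.9, 2.4, -1.2]
grip_width: 0.0268
grip_force: 55.0
```

>>> send_rows(
  deltas="0 0 1 0 0 0 0; 0 0 0.5 0 0 0 0; 0 0 0 0 0 0 0; 0 0 0 0 0 0 0",
)

```text
time: 12.32
position: [0.5242, 0.1573, 0.1817]
tool_rot: [-0.066, 0.998, -0.0, 0.0]
ft_force: [-0.8, 2.6, 3.7]
grip_width: 0.0265
grip_force: 55.0
```

>>> send_rows(
  deltas="0 0 1.5 0 0 0 0; 0 0 1.5 0 0 0 0; 0 0 0 0 0 0 0; 0 0 0 0 0 0 0",
)

```text
time: 12.82
position: [0.5242, 0.1573, 0.1816]
tool_rot: [-0.066, 0.998, -0.0, 0.001]
ft_force: [-5.8, 0.8, 24.1]
grip_width: 0.0266
grip_force: 55.0
```

Run:
```python
from h import *
o=robot.get_obs();t=np.array(o["position"]);print(np.round(t,4),np.round(o["ft_force"],1),np.round(o["moment"],3))
c=robot.camera("scene"); a=c["image"][100:200,270:400]; b=robot.camera("wrist"); W=cloud(b); b=b["image"]
s=W[150:260,200:360]; s=s.reshape(-1,3); print(np.histogram(s[:,2],np.arange(.075,.14,.003)))
save("c2",np.vstack([cv2.resize(a,(480,369),interpolation=3),cv2.copyMakeBorder(cv2.resize(b[100:340,120:480],(340,227)),0,0,0,140,0)]))
```

```text
[0.5242 0.1573 0.1816] [-5.8  0.8 24.1] [ 0.322  1.204 -0.038]
(array([ 143,  160,  218,   89,  177,  157, 7274,  922, 1194,  178,   89,
         84,  161,  167,  192,  204,  214,  222,  228,  227,  187]), array([0.075, 0.078, 0.081, 0.084, 0.087, 0.09 , 0.093, 0.096, 0.099,
       0.102, 0.105, 0.108, 0.111, 0.114, 0.117, 0.12 , 0.123, 0.126,
       0.129, 0.132, 0.135, 0.138]))
```

View pics/c2.png

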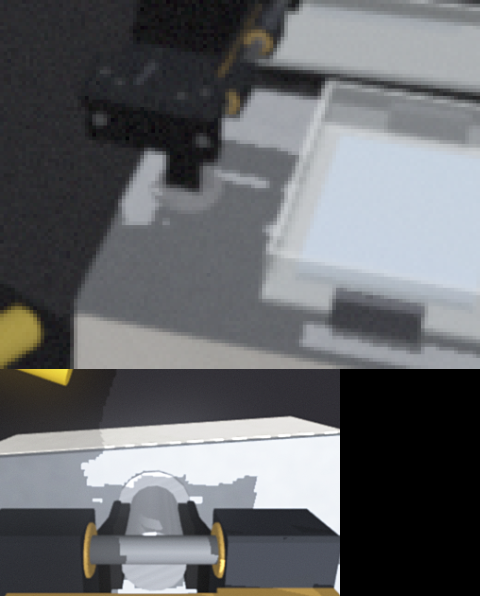

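```bash
python3 plan.py "524 157.5 335 97.6 4; 535 -219.9 335 8.5 10;535 -219.9 172 8.5 4"
```

```text
[524.2 157.3 181.6] 97.6 tilt [ 0.12 -0.01]
0.0 0.1 -38.3 0 0 0.0; 0.0 0.1 -38.3 0 0 0.0; 0.0 0.1 -38.3 0 0 0.0; 0.0 0.1 -38.3 0 0 0.0
3.9 -37.6 -0.0 0 0 8.9; -2.0 -37.7 -0.0 0 0 8.9; -7.8 -36.9 -0.0 0 0 8.9; -13.4 -35.3 -0.0 0 0 8.9; -18.7 -32.8 -0.0 0 0 8.9; -23.6 -29.5 -0.0 0 0 8.9; -27.8 -25.5 -0.0 0 0 8.9; -31.5 -20.9 -0.0 0 0 8.9; -34.3 -15.7 -0.0 0 0 8.9; -36.3 -10.2 -0.0 0 0 8.9
0.0 0.0 40.8 0 0 -0.0; 0.0 0.0 40.8 0 0 -0.0; 0.0 0.0 40.8 0 0 -0.0; 0.0 0.0 40.8 0 0 -0.0
```

>>> send_rows(
  deltas="0 0 -4 0 0 0 0; 0 0 -12 0 0 0 0; 0 0 -25 0 0 0 0; 0 0 -35 0 0 0 0; 0 0 -40 0 0 0 0; 0 0 -41 0 0 0 0; 0 0 0 0 0 0 0",
)

```text
time: 13.8
position: [0.5256, 0.1568, 0.3377]
tool_rot: [-0.066, 0.998, -0.001, 0.004]
ft_force: [1.0, -0.1, -4.1]
grip_width: 0.0267
grip_force: 55.0
```

```bash
python3 plan.py "535 -219.9 335 8.5 10"
python3 - <<'E'
from h import *
from scipy.optimize import least_squares
o=robot.get_obs();t=np.array(o["position"])
c=robot.camera("wrist"); W=cloud(c); save("w4",c["image"])
p=W.reshape(-1,3); p=p[np.hypot(p[:,0]-.521,p[:,1]-.158)<.03]; print(len(p),np.histogram(p[:,2],[0,.03,.078,.086,.09,.1]))
c=robot.camera("scene"); W=cloud(c)
Z=W[135:165,305:345,2]; print((Z<.0895).sum())
m=(Z<.0895).astype(np.uint8); r=cv2.dilate(m,np.ones((3,3)))-m; P=W[135:165,305:345][r>0]; P=P[abs(P[:,2]-.095)<.004]
s=least_squares(lambda q:np.hypot(P[:,0]-q[0],P[:,1]-q[1])-.0172,[.52,.158],loss="soft_l1",f_scale=.0005).x;print("upper now (scene; was .5192 .1708)",np.round(s,4),len(P))
E
```

```text
[525.6 156.8 337.7] 97.6 tilt [ 0.42 -0.05]
4.1 -37.5 0.3 0 0 8.9; -1.8 -37.6 0.3 0 0 8.9; -7.6 -36.9 0.3 0 0 8.9; -13.2 -35.3 0.3 0 0 8.9; -18.5 -32.8 0.3 0 0 8.9; -23.4 -29.5 0.3 0 0 8.9; -27.7 -25.6 0.3 0 0 8.9; -31.3 -21.0 0.3 0 0 8.9; -34.2 -15.9 0.3 0 0 8.9; -36.2 -10.4 0.3 0 0 8.9
34475 (array([ 376,  304,   64,   36, 1749]), array([0.   , 0.03 , 0.078, 0.086, 0.09 , 0.1  ]))
142
upper now (scene; was .5192 .1708) [0.5199 0.1556] 64
```

>>> send_rows(
  deltas="4 -37.5 0 0 0 8.9 0; -2 -37.5 0 0 0 8.9 0; -7.5 -37 0 0 0 8.9 0; -13 -35 0 0 0 8.9 0; -18.5 -33 0 0 0 8.9 0; -23.5 -29.5 0 0 0 8.9 0; -27.5 -25.5 0 0 0 8.9 0; -31.5 -21 0 0 0 8.9 0; -34 -16 0 0 0 8.9 0; -36 -10.5 0 0 0 8.9 0",
)

```text
time: 15.15
position: [0.5319, -0.2197, 0.3316]
tool_rot: [0.654, 0.756, -0.001, -0.003]
ft_force: [0.7, -0.3, -4.3]
grip_width: 0.0266
grip_force: 55.0
```

>>> send_rows(
  deltas="0 0 0 0 0 0 0; 0 0 0 0 0 0 0; 0 0 0 0 0 0 0",
)

```text
time: 15.52
position: [0.5327, -0.2177, 0.3336]
tool_rot: [0.651, 0.759, -0.0, -0.001]
ft_force: [0.9, -0.0, -3.7]
grip_width: 0.0268
grip_force: 55.0
```

```bash
python3 plan.py "535 -219.9 260 8.5 4;535 -219.9 173 8.5 5"
```

```text
[ 532.7 -217.7  333.6] 8.7 tilt [-0.14  0.1 ]
-0.6 0.5 18.4 0 0 0.0; -0.6 0.5 18.4 0 0 0.0; -0.6 0.5 18.4 0 0 0.0; -0.6 0.5 18.4 0 0 0.0
0.0 0.0 17.4 0 0 -0.0; 0.0 0.0 17.4 0 0 -0.0; 0.0 0.0 17.4 0 0 -0.0; 0.0 0.0 17.4 0 0 -0.0; 0.0 0.0 17.4 0 0 -0.0
```

>>> send_rows(
  deltas="-0.6 0.5 18.5 0 0 0 0; -0.6 0.5 18.5 0 0 0 0; -0.6 0.5 18.5 0 0 0 0; -0.6 0.5 18.5 0 0 0 0; 0 0 15 0 0 0 0; 0 0 15 0 0 0 0; 0 0 0 0 0 0 0; 0 0 0 0 0 0 0",
)

```text
time: 16.52
position: [0.536, -0.2212, 0.2312]
tool_rot: [0.652, 0.758, 0.0, 0.001]
ft_force: [0.8, -0.1, -3.5]
grip_width: 0.0266
grip_force: 55.0
```

```bash
python3 plan.py "535 -219.9 173 8.5 5"
```

```text
[ 536.  -221.2  231.2] 8.6 tilt [ 0.05 -0.03]
0.3 -0.2 11.6 0 0 0.0; 0.3 -0.2 11.6 0 0 0.0; 0.3 -0.2 11.6 0 0 0.0; 0.3 -0.2 11.6 0 0 0.0; 0.3 -0.2 11.6 0 0 0.0
```

>>> send_rows(
  deltas="0.3 -0.2 11.5 0 0 0 0; 0.3 -0.2 11.5 0 0 0 0; 0.3 -0.2 11.5 0 0 0 0; 0.3 -0.2 10 0 0 0 0; 0 0 6 0 0 0 0; 0 0 4 0 0 0 0; 0 0 0 0 0 0 0; 0 0 0 0 0 0 0",
)

```text
time: 17.52
position: [0.5349, -0.2201, 0.1766]
tool_rot: [0.652, 0.758, 0.0, 0.0]
ft_force: [0.2, 0.3, -3.4]
grip_width: 0.0267
grip_force: 55.0
```

>>> send_rows(
  deltas="0 0 3 0 0 0 0; 0 0 1.5 0 0 0 0; 0 0 0 0 0 0 0; 0 0 0 0 0 0 0",
)

```text
time: 18.02
position: [0.5347, -0.22, 0.1718]
tool_rot: [0.652, 0.758, 0.0, 0.0]
ft_force: [-0.0, 1.1, -2.1]
grip_width: 0.0266
grip_force: 55.0
```

>>> send_rows(
  deltas="0 0 0 0 0 0 1; 0 0 0 0 0 0 1; 0 0 0 0 0 0 1; 0 0 0 0 0 0 1; 0 0 -30 0 0 0 1; 0 0 -50 0 0 0 1; 0 0 0 0 0 0 1",
)

```text
time: 18.9
position: [0.5368, -0.2212, 0.2558]
tool_rot: [0.652, 0.758, 0.001, 0.005]
ft_force: [0.3, -1.1, 0.7]
grip_width: 0.0848
grip_force: 0.0
```

```bash
python3 plan.py "546 -292.5 250 8.5 3;546 -292.5 164 8.5 4"
python3 - <<'E'
from h import *
c=robot.camera("top"); W=cloud(c)
for b,z in (((350,190,385,228),(.14,.156)),((385,190,420,225),(.12,.133))):
    q=W[b[1]:b[3],b[0]:b[2]].reshape(-1,3); q=q[(q[:,2]>z[0])&(q[:,2]<z[1])]; print(len(q),np.round(np.median(q,0),4))
c=robot.camera("wrist"); W=cloud(c); p=W.reshape(-1,3); 
for z,xy in ((.15,(.535,-.22)),(.127,(.546,-.293))):
    q=p[(abs(p[:,2]-z)<.004)&(np.hypot(p[:,0]-xy[0],p[:,1]-xy[1])<.03)]; print(len(q),len(q) and np.round((q.min(0)+q.max(0))/2,4))
E
```

```text
[ 536.8 -221.2  255.8] 8.6 tilt [ 0.46 -0.3 ]
-23.9 -0.5 1.9 0 0 0.0; -23.9 -0.5 1.9 0 0 0.0; -23.9 -0.5 1.9 0 0 0.0
0.0 0.0 21.5 0 0 -0.0; 0.0 0.0 21.5 0 0 -0.0; 0.0 0.0 21.5 0 0 -0.0; 0.0 0.0 21.5 0 0 -0.0
0 [nan nan nan]
0 [nan nan nan]
1478 [ 0.5342 -0.2189  0.1492]
955 [ 0.5446 -0.2983  0.1262]
  return _methods._mean(a, axis=axis, dtype=dtype,
  ret = um.true_divide(
```

>>> send_rows(
  deltas="-24 -0.4 2 0 0 0 1; -24 -0.4 2 0 0 0 1; -24 -0.4 2 0 0 0 1; 0 0 10 0 0 0 1; 0 0 20 0 0 0 1; 0 0 25 0 0 0 1; 0 0 0 0 0 0 1; 0 0 0 0 0 0 1",
)

```text
time: 20.0
position: [0.5444, -0.2912, 0.191]
tool_rot: [0.652, 0.758, 0.0, -0.0]
ft_force: [-0.2, 0.3, 0.6]
grip_width: 0.0868
grip_force: 0.0
```

```bash
python3 plan.py "546 -293 164 8.5 3"
```

```text
[ 544.4 -291.2  191. ] 8.6 tilt [0.01 0.01]
-0.7 0.4 9.0 0 0 0.0; -0.7 0.4 9.0 0 0 0.0; -0.7 0.4 9.0 0 0 0.0
```

>>> send_rows(
  deltas="-0.7 0.4 9 0 0 0 1; -0.7 0.4 9 0 0 0 1; -0.7 0.4 8.5 0 0 0 1; 0 0 0 0 0 0 1; 0 0 0 0 0 0 0; 0 0 0 0 0 0 0; 0 0 0 0 0 0 0; 0 0 0 0 0 0 0; 0 0 0 0 0 0 0; 0 0 0 0 0 0 0",
  newtons=40,
)

```text
time: 21.25
position: [0.5457, -0.2932, 0.1643]
tool_rot: [0.652, 0.758, -0.0, -0.0]
ft_force: [-2.3, -0.6, 0.4]
grip_width: 0.0354
grip_force: 0.5
```

>>> send_rows(
  deltas="0 0 0 0 0 0 0; 0 0 0 0 0 0 0; 0 0 -10 0 0 0 0; 0 0 -30 0 0 0 0; 0 0 -45 0 0 0 0; 0 0 -45 0 0 0 0; 0 0 -25 0 0 0 0; 0 0 0 0 0 0 0; 0 0 0 0 0 0 0",
)

```text
time: 22.38
position: [0.5451, -0.2927, 0.3181]
tool_rot: [0.652, 0.758, -0.0, -0.001]
ft_force: [0.9, -0.8, -3.3]
grip_width: 0.0332
grip_force: 40.0
```

```bash
python3 plan.py "524 157.5 310 97.6 10"
python3 - <<'E'
from h import *
c=robot.camera("scene"); save("b1",c["image"]); W=cloud(c)
for r in robot.cut_out("scene","bolt")[:2]:
    q=W[r["region"]]; print(round(r["p"],2),np.round(r["box"]),np.round(np.nanpercentile(q,[2,50,98],axis=0),4))
    for a in np.arange(.18,.3,.01):
        s=q[abs(q[:,2]-a)<.005]
        if len(s)>3: print(round(a,3),len(s),np.round(np.median(s,0),4))
E
```

```text
[ 545.1 -292.7  318.1] 8.6 tilt [-0.11  0.09]
44.8 4.7 0.8 0 0 -8.9; 43.6 11.5 0.8 0 0 -8.9; 41.3 18.1 0.8 0 0 -8.9; 38.0 24.3 0.8 0 0 -8.9; 33.7 29.9 0.8 0 0 -8.9; 28.7 34.7 0.8 0 0 -8.9; 23.0 38.8 0.8 0 0 -8.9; 16.7 41.8 0.8 0 0 -8.9; 10.0 43.9 0.8 0 0 -8.9; 3.1 45.0 0.8 0 0 -8.9
0.88 [181. 214. 215. 278.] [[ 0.5297 -0.3151  0.186 ]
 [ 0.5516 -0.3038  0.2451]
 [ 0.5657 -0.2899  0.2804]]
0.18 15 [ 0.5504 -0.3014  0.1832]
0.19 67 [ 0.553  -0.2999  0.1898]
0.2 72 [ 0.5525 -0.3007  0.1999]
0.21 78 [ 0.5528 -0.301   0.2104]
0.22 46 [ 0.5533 -0.3003  0.219 ]
0.24 205 [ 0.5527 -0.3097  0.2429]
0.25 103 [ 0.5528 -0.3082  0.2498]
0.26 89 [ 0.5531 -0.3079  0.2601]
0.27 100 [ 0.5532 -0.3073  0.2697]
0.28 198 [ 0.5455 -0.3022  0.2793]
```

>>> send_rows(
  deltas="45 4.5 0 0 0 -8.9 0; 43.5 11.5 0 0 0 -8.9 0; 41 18 0 0 0 -8.9 0; 38 24.5 0 0 0 -8.9 0; 34 30 0 0 0 -8.9 0; 28.5 34.5 0 0 0 -8.9 0; 23 39 0 0 0 -8.9 0; 16.5 42 0 0 0 -8.9 0; 10 44 3 0 0 -8.9 0; 3 45 5 0 0 -8.9 0",
)

```text
time: 23.72
position: [0.5245, 0.1586, 0.3099]
tool_rot: [-0.069, 0.998, -0.0, -0.001]
ft_force: [-0.6, -0.6, -1.4]
grip_width: 0.0333
grip_force: 40.0
```

>>> send_rows(
  deltas="0 0 20 0 0 0 0; 0 0 10 0 0 0 0; 0 0 10 0 0 0 0; 0 0 0 0 0 0 0; 0 0 0 0 0 0 0",
)

```text
time: 24.35
position: [0.5255, 0.1567, 0.2716]
tool_rot: [-0.066, 0.998, -0.0, 0.0]
ft_force: [-0.3, -0.1, -2.4]
grip_width: 0.0328
grip_force: 40.0
```

```bash
python3 plan.py "524 157.5 225 97.6 2"
python3 - <<'E'
from h import *
from scipy.optimize import least_squares
t=np.array(robot.get_obs()["position"])
c=robot.camera("scene"); W=cloud(c); q=W.reshape(-1,3); z0=t[2]-.139
q=q[(np.hypot(q[:,0]-t[0],q[:,1]-t[1])<.02)&(q[:,2]>max(z0+.006,.1))&(q[:,2]<z0+.055)]
s=least_squares(lambda s:np.hypot(q[:,0]-s[0],q[:,1]-s[1])-.0115,t[:2],loss="soft_l1",f_scale=.001);print(len(q),np.round(s.x,4),"hole in scene .5199 .1556")
save("b2",cv2.resize(c["image"][90:200,260:400],(700,550),interpolation=3))
E
```

```text
[525.5 156.7 271.6] 97.5 tilt [0.04 0.  ]
0.7 0.5 23.3 0 0 -0.0; 0.7 0.5 23.3 0 0 -0.0
186 [0.5239 0.1553] hole in scene .5199 .1556
```

View pics/b2.png

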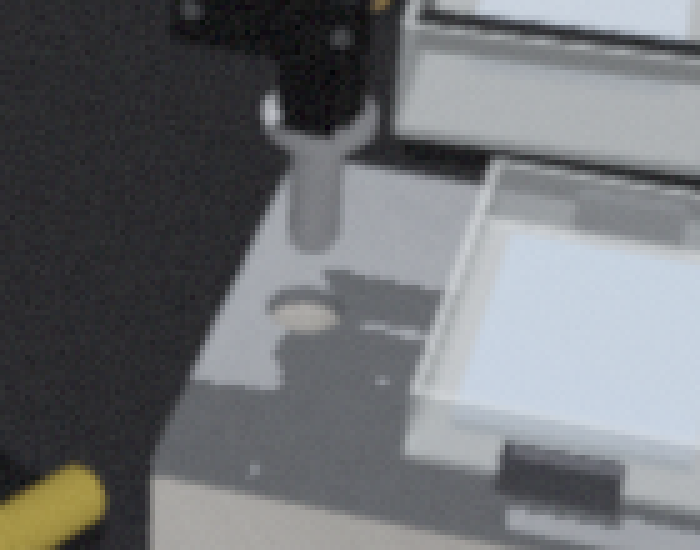

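>>> send_rows(
  deltas="3 0.7 5 0 0 0 0; 0 0 15 0 0 0 0; 0 0 12 0 0 0 0; 0 0 12 0 0 0 0; 0 0 5 0 0 0 0; 0 0 0 0 0 0 0; 0 0 0 0 0 0 0",
)

```text
time: 25.28
position: [0.5224, 0.1576, 0.2225]
tool_rot: [-0.066, 0.998, 0.0, 0.0]
ft_force: [-0.0, -0.3, -0.5]
grip_width: 0.0337
grip_force: 40.0
```

>>> send_rows(
  deltas="0 0 5 0 0 0 0; 0 0 5 0 0 0 0; 0 0 0 0 0 0 0; 0 0 0 0 0 0 0",
)

```text
time: 25.78
position: [0.522, 0.1575, 0.2122]
tool_rot: [-0.066, 0.998, -0.0, -0.0]
ft_force: [0.2, 1.2, -1.3]
grip_width: 0.0335
grip_force: 40.0
```

>>> send_rows(
  deltas="0 0 10 0 0 0 0; 0 0 10 0 0 0 0; 0 0 10 0 0 0 0; 0 0 4 0 0 0 0; 0 0 0 0 0 0 0; 0 0 0 0 0 0 0",
)

```text
time: 26.52
position: [0.5223, 0.1575, 0.1784]
tool_rot: [-0.066, 0.998, 0.0, 0.0]
ft_force: [0.2, 0.3, -1.8]
grip_width: 0.0334
grip_force: 40.0
```

>>> send_rows(
  deltas="0 0 2.5 0 0 0 0; 0 0 1.5 0 0 0 0; 0 0 1.5 0 0 0 0; 0 0 0 0 0 0 0; 0 0 0 0 0 0 0",
)

```text
time: 27.15
position: [0.5221, 0.1576, 0.1742]
tool_rot: [-0.066, 0.998, -0.0, 0.0]
ft_force: [-2.6, -0.7, 8.2]
grip_width: 0.0332
grip_force: 40.0
```

>>> send_rows(
  deltas="0 0 1 0 0 0 0; 0 0 0 0 0 0 0; 0 0 -2 0 0 0 0; 0 0 0 0 0 0 0.7; 0 0 0 0 0 0 0.7; 0 0 0 0 0 0 0.7; 0 0 0 0 0 0 0.7; 0 0 -15 0 0 0 0.7; 0 0 -40 0 0 0 0.7; 0 0 -50 0 0 0 0.7",
)

```text
time: 28.4
position: [0.5215, 0.1574, 0.2799]
tool_rot: [-0.066, 0.998, -0.0, -0.001]
ft_force: [1.1, 0.3, 0.3]
grip_width: 0.061
grip_force: 0.0
```

>>> send_rows(
  deltas="50 0 -40 0 0 0 0.7; 0 0 0 0 0 0 0.7; 0 0 0 0 0 0 0.7; 0 0 0 0 0 0 0.7",
)

```text
time: 28.9
position: [0.4741, 0.151, 0.3171]
tool_rot: [-0.066, 0.998, -0.0, -0.0]
ft_force: [0.3, 0.2, 0.4]
grip_width: 0.0609
grip_force: 0.0
```

Run:
```python
from h import *
c=robot.camera("scene"); W=cloud(c); save("e1",c["image"])
q=W.reshape(-1,3); q=q[np.hypot(q[:,0]-.521,q[:,1]-.156)<.018]; print("knob top",np.round(np.percentile(q[:,2],[50,95]),4))
q=W.reshape(-1,3); q=q[np.hypot(q[:,0]-.5345,q[:,1]+.2195)<.012]; print("drift top",np.round(np.nanpercentile(q[:,2],[50,95]),4))
```

```text
knob top [0.134 0.417]
drift top [0.1487 0.15  ]
```

View pics/e1.png

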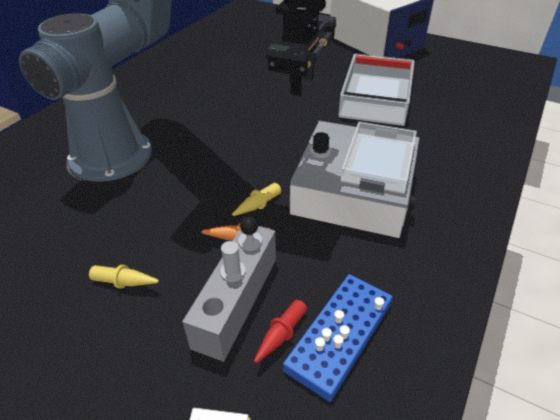

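Run:
```python
from h import *
c=robot.camera("scene"); W=cloud(c); q=W[125:175,300:345].reshape(-1,3); q=q[(q[:,2]>.12)&(q[:,2]<.16)&(q[:,0]<.55)]
k=np.percentile(q[:,2],[50,97]); print(len(q),np.round(k,4))
if .132<k[1]<.1405: print(robot.hand_in())
```

```text
205 [0.1344 0.1375]
the job is handed in; nothing more can be done
None
```

The job is handed in: the drift was pushed fully home, pulled out and stood back in the middle stand socket, and the locking bolt now sits fully home through both holes, with the arm clear, after about 29 s.

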